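# Quarter-turn a bottle tray round its held corner and lock it

### The arm

A 7-joint arm with a two-finger parallel gripper is mounted at the origin on a cart in front of the work surface, level with it; the furniture and walls round the work are solid. World frame = base frame: x ahead of the robot, y to its left, z up, the work surface at z = 0. Lengths are in mm, angles in rad, forces in N, time in s.
With the tool pointing down it reaches from about 350 to 900 mm from the base axis. Payload 19.9 kg.
Tool frame: the origin (TCP) lies midway between the tips of the shut fingers; the grasp point (between the pads) lies 19 mm behind it; z points along the fingers, y is the line along which they close (so a half turn about z gives the same grasp; the last joint's range is limited). The gripper opens to 94 mm and grips with 3 to 60 N. Pads are 16 mm wide; open, the fingers measure 119 mm over their backs; the gripper's body (75 mm by 177 mm) begins 78 mm behind the grasp point.
Start: joints at [1.089, 0.417, -0.01, 1.614, 0.005, 1.111, -0.053], TCP at [266.09, -565.504, 205.425] pointing down, gripper open.
Joint ranges: [-2.81, 2.81], [-0.39, 2.02], [-1.27, 1.25], [0.06, 2.57], [-1.19, 4.33], [0.19, 2], [-2.82, 2.82]. Speed limits (rad/s): [1.89, 1.89, 2.39, 2.39, 3.01, 3.01, 3.01].

### API

Orientations are given as a rotation vector (axis times angle).
In Python, from rig import robot gives the robot as it stands.
- The arm moves only by the shell command python3 -m crank 'ROWS' [FORCE]. ROWS is JSON, one flat list of numbers, 7 for each row, row after row: the shift along the tool's x, y, z in mm, then the turn, a rotation vector about the tool's x, y, z in degrees, then the finger opening in mm, from 0 to 94. In form: [tx, ty, tz, wx, wy, wz, fingers, tx, ty, tz, wx, wy, wz, fingers, ...]. A call has 1 to 20 rows; each row shifts and turns the commanded pose from where the row before left it, along the tool's axes as they then stand; what a row does not reach is not made up. A row lasts 1/12 s, in which the tool goes at most 41.7 mm and 7.16 degrees, less where a joint would pass 70% of its speed; a pose out of reach is approached as far as the arm can. A call is refused whole if a number of a shift passes 41.7 or a number of a turn 7.16, either way. A call with a gripper value outside its range is refused whole. The fingers move at their own pace and stop on an object; FORCE is the grip in N (left out, the last holds). Time passes only in rows, so rows that do not move let the fingers close. It gives the time, the measured TCP pose, the force, the opening and the grip force at its end, in the units of the state.
- robot.get_obs(): the state, without advancing time (a new reading comes with each control period).
- robot.snapshot(name): name is "side" or "top"; returns a dict with "img" (420x560x3 uint8, red, green, blue), "fx", "fy", "cx", "cy" (pixels), "distortion" ([k1, k2, p1, p2, k3] as OpenCV has them; the pictures are not rectified), "R" (3x3) and "t" (3): a world point X has camera coordinates R X + t. Camera axes: x right, y down, z forward; pixel columns grow to the right and rows downward; lengths in mm; the calibration is good to about 2 mm. A picture is of the moment at which its call begins. There is no depth.
- robot.finish_job(): hands the job in; it is judged then, once.
The state is a dict: "clock": time; "joint_positions": joint angles; "qd": joint speeds; "effort": joint torques, N m; "ee_pos": TCP position; "eef_rot": TCP orientation; "contact_force": force on the tool from outside, world axes, zero at the start; "wrist_torque": the same for the moment, N m; "opening": finger opening in mm; "grip_force": force on a finger pad.
Only numpy, scipy, OpenCV 4.12 (cv2) and the standard library are available. Lean on these libraries where they do the work, as an engineer would, in place of code of your own. Each camera call takes 0.05 s, during which the arm holds its last target. There are 200 camera calls.

### The job

Turn the loaded wooden bottle tray a quarter turn counter-clockwise (seen from above) by swinging its free corner round, while its red corner bumper stays in the curved rest of the aluminium rail, until the tray's long side lies flush along the rail. Then swing the blue keeper arm fully shut so that its hooked end comes round the front of the tray. Slide the tray without lifting it, keep the jar and bottle in it standing, leave the other things alone, and let go of everything.

Things in the scene. Friction and masses are not known exactly. Their poses are not given: they have to be found in the camera images.
- rail: Fixed aluminium rail on the worktop; position and yaw vary. Origin: on the worktop at the centre of the curved corner rest, about which the tray turns. The rest is an arc wall, inner radius 16, outer 25, height 34 mm, from 45 to 195 deg round the origin (rail +x is 0, +y is 90); the other side is open, so the bumper could be pulled out there. z up.
- rail_fence (a point): Middle of the rail's flat fence face, 15 mm up: x = 110, y = -10 mm in the rail's frame. The fence is 30 mm high, runs from x = 43 to 178 mm and looks to the rail's -y; the tray must end flush against it, on that side.
- tray: Loose open wooden tray 160 x 110 x 50 mm, walls and floor 5 mm, a divider across the middle, about 0.5 kg, with a red round bumper (radius 14, height 37 mm) at one corner. Origin: underside, at the bumper's centre. The box spans x 12 to 172, y -122 to -12 mm in its frame; z up. It starts about 90 deg clockwise of the rail's yaw, bumper in the rest, and is home when its yaw equals the rail's.
- tray_push (a point): A good place to push: x = 155, y = -122 mm in the tray's frame, 25 mm up, on the outside of the long side away from the bumper. Pushing there square to the wall (towards the tray's +y), and following it round, turns the tray and presses the bumper into the rest; it takes under 10 N.
- tray_far_corner (a point): The tray's free corner at its underside, diagonally opposite the bumper: x = 172, y = -122 mm in the tray's frame.
- rail_home_corner (a point): Where the tray's free corner belongs when the tray is home: x = 172, y = -122, z = 0 mm in the rail's frame (on the worktop).
- keeper (a joint): Blue keeper arm on an upright hinge: 0 = open, 1.22 rad = fully shut (stop); grows clockwise seen from above. Shut, the arm points along the rail's -y; at 0 it points 1.22 rad counter-clockwise of that. It stays where it is left (friction about 0.1 N m). The arm is 16 mm wide, 148 mm long, 21 to 33 mm above the worktop; its hooked end reaches 60 mm towards the rail's -x when shut.
- keeper_hinge (a point): On the keeper's hinge axis, 21 mm above the worktop: x = 200, y = 0 mm in the rail's frame.
- keeper_knob (a point): Middle of the black knob on the keeper arm, 57 mm above the worktop, 90 mm from the hinge axis along the arm. Upright; 20 mm in diameter from 49 to 75 mm, top 78 mm above the worktop; the neck below is 12 mm in diameter.
- jar: Clear specimen jar with a black lid, 50 mm diameter, 65 mm high, standing in the tray's half next to the bumper. Origin: centre of its underside.
- bottle: Small brown bottle with a white cap, 45 mm diameter, 89 mm high, standing in the tray's half away from the bumper. Origin: centre of its underside.
- scoop: Bystander: pink scoop lying flat, 43 x 129 x 20 mm, origin under its centre.
- reagent_jar: Bystander: clear reagent jar with a blue cap, 59 mm diameter, 115 mm high, origin under its centre.
Not all that is in view belongs to the job. Leave any turquoise look-alike of the jar alone.

How it is judged (in metres and radians):
On the way, in this order (a step that is already met when the one before it is completed fails the run):
1. the tray lies home along the rail, its bumper in the rest (horizontal distance between tray_far_corner and rail_home_corner below 0.012 m and horizontal distance between tray and rail below 0.008 m), for 0.2 s.
2. the keeper arm is shut (value of joint keeper above 1.12 rad), for 0.2 s.
At the end, for the whole second after the job is handed in: The tray is home along the rail (free corner within 12 mm of its home point, bumper within 8 mm of the centre of the rest, long side within 0.06 rad of the rail), the keeper arm is shut (joint over 1.12 rad), the jar and the bottle stand upright (within 0.2 rad) in the tray, and the tray is at rest (all of step 1 and angle between the x axis of tray and the x axis of rail, either way round below 0.06 rad and value of joint keeper above 1.12 rad and linear speed of tray below 0.02 m/s and angle between each of jar, bottle's own z axis and vertical below 0.2 rad and horizontal distance between jar and tray below 0.15 m and horizontal distance between bottle and tray below 0.2 m); the robot touches nothing.
It fails at once if the bumper leaves the rest (over 15 mm from its centre) (horizontal distance between tray and rail above 0.015 m).
It fails at once if the tray is lifted by over 12 mm or tipped by over 0.15 rad (height (world z) of any of tray, tray_far_corner above 0.012 m or angle between tray's own z axis and vertical above 0.15 rad).
It fails at once if the jar or the bottle in the tray falls over (angle between any of jar, bottle's own z axis and vertical above 0.6 rad).
It fails at once if a bystander is moved by over 30 mm (distance of any of scoop, reagent_jar from where it was at the start of the episode above 0.03 m).
It also fails if it takes over 58 s, if anything falls off the work surface, if the arm or the gripper's body presses on something with over 40 N, if the wrist force passes 120 N, or if a joint passes its speed limit or range.

## Working session

There is one attempt and no reset: what is moved stays moved. The work goes in short steps, Python scripts to look and compute and a shell command to move; the robot and the scene stay as the last step left them, time stands still between calls to the robot, and variables do not carry over. Pictures are saved under pics/ and viewed, at most 10 in all, crops included, and the job is handed in when it is done.

```bash
mkdir -p pics; ls; python3 - <<'E'
from rig import robot
import cv2,pickle
for n in ("side","top"):
    s=robot.snapshot(n); cv2.imwrite(f"pics/{n}0.png",s["img"][:,:,::-1]); pickle.dump(s,open(f"{n}0.pkl","wb"))
    print(n,s["fx"],s["fy"],s["cx"],s["cy"],s["distortion"],s["R"],s["t"])
o=robot.get_obs();print(o)
E
```

```text
pics
side 437.64144636007995 437.64144636007995 279.19073671315476 206.08923406648105 [0.03856316 0.         0.         0.         0.        ] [[-0.88650862 -0.46267493  0.00586257]
 [-0.29899348  0.56312509 -0.77038499]
 [ 0.35313646 -0.68470581 -0.63755204]] [515.10744232 237.92095386 947.07434617]
top 403.4843746104662 403.4843746104662 278.2535465998952 208.59502180954166 [0.03579427 0.         0.         0.         0.        ] [[ 0.01788327 -0.99981644 -0.00687562]
 [-0.98018555 -0.01617451 -0.19742004]
 [ 0.19727259  0.0102699  -0.98029488]] [ -31.58358656  577.72771431 1091.11787603]
{'clock': 0.1, 'joint_positions': array([ 1.08950756,  0.41789199, -0.01035456,  1.61408592,  0.00471962,
        1.11068696, -0.05298957]), 'qd': array([ 5.64246082e-04, -1.51248130e-03, -1.39399625e-03, -2.21754664e-03,
       -1.00453581e-04,  1.41557496e-05,  5.88450060e-04]), 'effort': array([ 1.91218714e-03, -8.52579260e+01,  6.40098955e-01, -4.26691175e+01,
       -4.89413738e-02,  1.64562219e-02, -2.24276721e-05]), 'ee_pos': array([ 265.96927763, -565.22846555,  204.91331301]), 'eef_rot': array([-3.06494077e+00, -6.85159728e-01,  4.80490638e-04]), 'contact_force': array([-0.20057781, -0.12837691, -0.53436473]), 'wrist_torque': array([-0.0220871 ,  0.01495814, -0.03298853]), 'grip_force': 0.0, 'opening': 93.59595433559774}
```

View pics/top0.png

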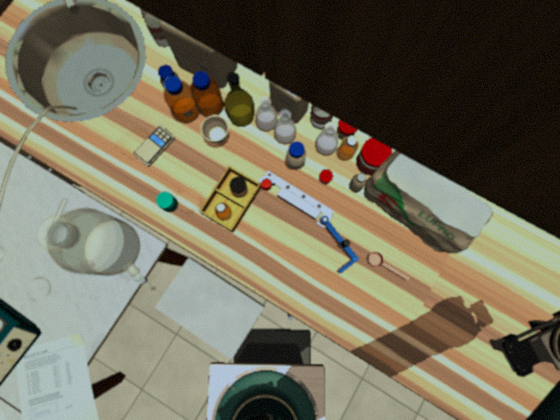

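View pics/side0.png

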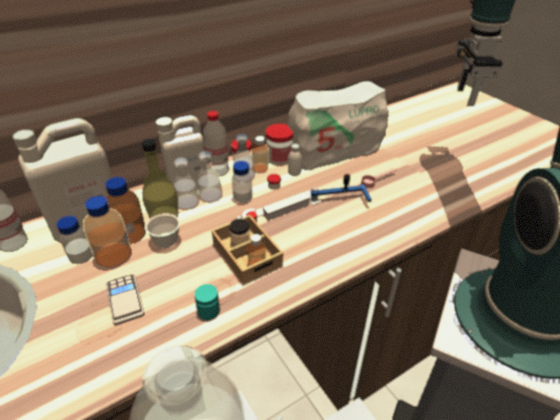

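The top view shows the tray at (232,198) and the red bumper at (266,183). The white rail runs from (262,178) to (328,215), with the keeper hinge at (323,219), its elbow at about (352,262) and the scoop at (376,259). The turquoise look-alike at (167,201) and the reagent jar's blue cap at (297,152) are the bystanders closest to the work. Next I'll measure the key points from colour masks.

```bash
cat > h.py <<'E'
import numpy as np,cv2
from rig import robot
def ray(s,px):
    K=np.array([[s["fx"],0,s["cx"]],[0,s["fy"],s["cy"]],[0,0,1]])
    u=cv2.undistortPoints(np.array(px,float).reshape(-1,1,2),K,np.array(s["distortion"])).reshape(-1,2)
    R=np.array(s["R"]);t=np.array(s["t"])
    return -R.T@t,np.c_[u,np.ones(len(u))]@R
def onz(s,px,z):
    c,d=ray(s,px); return c+d*((z-c[2])/d[:,2])[:,None]
def proj(s,X):
    K=np.array([[s["fx"],0,s["cx"]],[0,s["fy"],s["cy"]],[0,0,1]])
    return cv2.projectPoints(np.array(X,float).reshape(-1,1,3),cv2.Rodrigues(np.array(s["R"]))[0],np.array(s["t"],float),K,np.array(s["distortion"]))[0].reshape(-1,2)
def tri(s1,p1,s2,p2):
    A=np.zeros((3,3));b=np.zeros(3);L=[]
    for s,p in((s1,p1),(s2,p2)):
        c,d=ray(s,[p]);d=d[0]/np.linalg.norm(d[0]);P=np.eye(3)-np.outer(d,d);A+=P;b+=P@c;L.append((c,P))
    X=np.linalg.solve(A,b);return X,[np.linalg.norm(P@(X-c)) for c,P in L]
def blobs(s,lo,hi,box,minA=6):
    h=cv2.cvtColor(s["img"],cv2.COLOR_RGB2HSV);m=cv2.inRange(h,lo,hi)
    k=np.zeros_like(m);x0,y0,x1,y1=box;k[y0:y1,x0:x1]=m[y0:y1,x0:x1]
    n,l,st,c=cv2.connectedComponentsWithStats(k)
    return [(c[i].round(1).tolist(),st[i].tolist(),np.argwhere(l==i)[:,::-1]) for i in range(1,n) if st[i,4]>=minA]
E
python3 - <<'E'
import pickle
from h import *
T=pickle.load(open("top0.pkl","rb"));S=pickle.load(open("side0.pkl","rb"))
for n,s,box in(("top",T,(190,150,420,290)),("side",S,(200,160,420,290))):
    for c,lo,hi in(("red",(170,130,80),(180,255,255)),("red2",(0,170,80),(5,255,255)),("blue",(100,130,60),(125,255,255)),("white",(0,0,150),(180,40,255)),("black",(0,0,0),(180,255,45))):
        for b in blobs(s,lo,hi,box): print(n,c,b[0],b[1])
def crop(s,x,y,f,w,h): return cv2.resize(s["img"][y:y+h,x:x+w],None,fx=f,fy=f,interpolation=cv2.INTER_CUBIC)
a=crop(T,195,155,4,195,75*1+60);
b=crop(S,205,165,4,195,130)
cv2.imwrite("pics/c0.png",np.vstack([a[:, :],])[:,:,::-1]);cv2.imwrite("pics/c1.png",b[:,:,::-1])
E
```

```text
top red [375.7, 155.5] [362, 150, 29, 16, 173]
top red [325.5, 175.6] [321, 171, 10, 11, 54]
top red2 [369.8, 157.1] [361, 150, 19, 15, 102]
top red2 [382.2, 156.4] [372, 150, 20, 17, 83]
top red2 [325.4, 176.2] [320, 170, 12, 13, 74]
top red2 [265.7, 184.0] [261, 179, 11, 10, 73]
top blue [296.2, 152.4] [289, 150, 15, 7, 80]
top blue [332.5, 231.0] [321, 219, 23, 24, 134]
top blue [348.9, 257.9] [339, 246, 19, 26, 145]
top white [284.1, 150.8] [280, 150, 8, 4, 17]
top white [405.6, 175.3] [387, 155, 33, 46, 975]
top white [313.5, 165.0] [305, 158, 21, 15, 144]
top white [296.4, 190.4] [258, 171, 76, 50, 189]
top white [340.7, 180.2] [333, 172, 17, 17, 141]
top white [361.3, 176.8] [358, 174, 8, 7, 40]
top white [279.7, 188.9] [275, 183, 11, 14, 35]
top white [287.4, 189.8] [286, 188, 4, 5, 8]
top white [361.1, 192.7] [358, 189, 6, 8, 32]
top white [298.3, 196.8] [293, 194, 12, 7, 23]
top white [308.2, 202.6] [307, 201, 4, 4, 8]
top white [194.4, 208.0] [190, 203, 11, 11, 44]
top white [220.3, 206.9] [217, 204, 8, 7, 44]
top white [318.9, 212.0] [315, 207, 9, 11, 31]
top white [324.5
[... 2000 characters left out ...]
1.9] [242, 209, 12, 8, 37]
side white [239.0, 217.5] [238, 217, 3, 2, 6]
side white [342.6, 218.1] [338, 216, 12, 6, 16]
side white [306.6, 233.9] [280, 220, 57, 27, 164]
side white [346.7, 257.7] [273, 220, 147, 70, 1017]
side white [255.8, 237.4] [251, 234, 10, 8, 56]
side white [398.3, 269.7] [397, 269, 3, 3, 6]
side white [392.0, 273.0] [390, 271, 5, 5, 13]
side white [375.8, 286.3] [374, 283, 5, 7, 28]
side white [235.8, 287.2] [226, 284, 16, 6, 47]
side black [346.1, 181.3] [345, 176, 4, 13, 36]
side black [239.3, 230.9] [231, 227, 17, 7, 45]
side black [381.2, 272.0] [346, 250, 74, 40, 335]
side black [262.7, 266.0] [255, 262, 17, 10, 49]
side black [369.2, 286.4] [368, 283, 4, 7, 12]
```

View pics/c0.png

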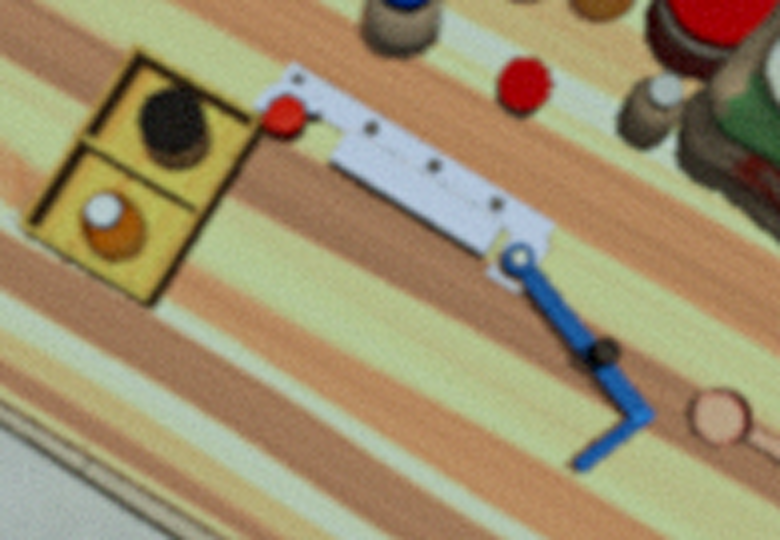

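View pics/c1.png

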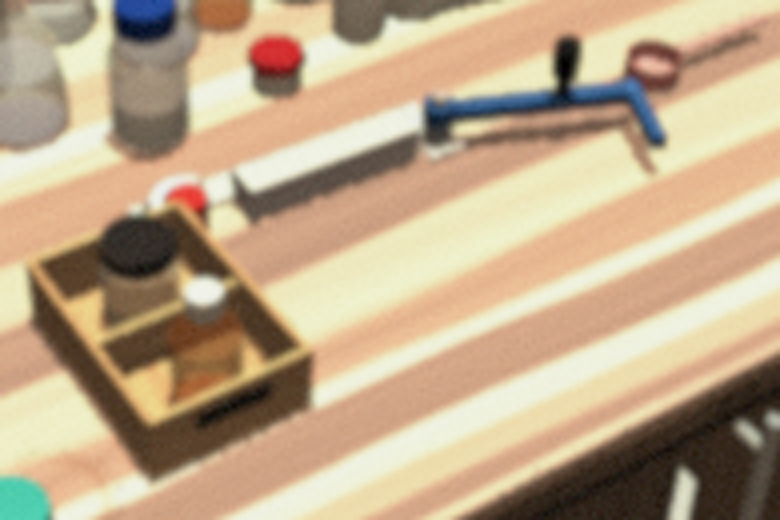

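In the crops (4x), the tray rim corners are at about (138,50), (258,122), (150,303) and (27,222). The bumper is at (283,116), the hinge ring at (519,258), the knob at (603,352) and the fence's upper edge runs from (333,158) to (485,253).

```bash
python3 - <<'E'
import pickle
from h import *
T=pickle.load(open("top0.pkl","rb"));S=pickle.load(open("side0.pkl","rb"))
f=lambda p,o=(195,155):np.array(p)/4+np.array(o)-0.4
b=onz(T,[(265.7,184.0)],37)[0];print("bump",b, "side",onz(S,[(252.4,214.2)],37)[0],tri(T,(265.7,184.0),S,(252.4,214.2)))
hg=onz(T,[f((519,258))],35)[0];print("hinge",hg)
kn=tri(T,(342.8,244.5-.5),S,(346.1,177.5));print("knob",kn,onz(T,[(342.8,244.2)],78))
c=onz(T,[f(p) for p in((138,50),(258,122),(150,303),(27,222))],50)
print("rim",c.round(1),[np.linalg.norm(c[i]-c[i-3]).round(1) for i in range(4)])
e=onz(T,[f((333,158)),f((485,253))],30);print("fence",e,np.linalg.norm(e[1]-e[0]))
yaw=lambda v:np.degrees(np.arctan2(v[1],v[0]))
print("yaw rail fence",yaw(e[1]-e[0]),"b-hinge",yaw(hg-b),np.linalg.norm((hg-b)[:2]))
print("tray x yaw",yaw(c[3]-c[0]),yaw(c[2]-c[1]),"y:",yaw(c[1]-c[0]),yaw(c[2]-c[3]))
print("side rim check",onz(S,[f((30,265),(205,165)),f((180,205),(205,165)),f((310,355),(205,165)),f((152,425),(205,165))],50).round(1))
print("arm yaw",yaw(kn[0]-hg),np.linalg.norm((kn[0]-hg)[:2]))
E
```

```text
bump [655.31581195  16.72487561  37.        ] side [653.66438517  12.87599841  37.        ] (array([653.13024133,  16.14766775,  40.22500086]), [np.float64(1.3540260401482482), np.float64(1.3540260401484792)])
hinge [ 553.997151  -154.9200742   35.       ]
knob (array([ 478.37833623, -200.29303925,   78.5571782 ]), [np.float64(0.42088783961870146), np.float64(0.42088783961853127)]) [[ 477.48132339 -200.46308748   78.        ]]
rim [[701.2 124.5  50. ]
 [648.3  35.2  50. ]
 [514.6 108.2  50. ]
 [571.7 198.6  50. ]] [np.float64(103.7), np.float64(152.3), np.float64(106.9), np.float64(149.2)]
fence [[ 627.12159827  -19.39307666   30.        ]
 [ 558.14198913 -130.86042567   30.        ]] 131.08453902961304
yaw rail fence -121.75056516990068 b-hinge -120.55252350723046 199.31748506567212
tray x yaw 150.22304951612696 151.37444588051193 y: -120.65112710490607 -122.25617057023429
side rim check [[701.4 126.3  50. ]
 [648.7  34.7  50. ]
 [514.2 114.2  50. ]
 [567.2 203.3  50. ]]
arm yaw -149.03530962620283 88.18679665186546
```

All the checks agree: the rail origin is near (654.5, 16.3) with a yaw of −120.6°, bumper to hinge is 199 mm (should be 200), and the tray starts at 149.4°. I'll close the fingers and cross high above the scene.

```bash
cat >> h.py <<'E'
from scipy.spatial.transform import Rotation as Ro
P=np.array([654.5,16.3]);YAW=-120.6
def r2w(x,y,th=YAW):
    a=np.radians(th);return P+np.array([np.cos(a)*x-np.sin(a)*y,np.sin(a)*x+np.cos(a)*y])
def to(xy,z,yaw):
    "tool-frame shift to a world target, and wz to yaw of tool x"
    o=robot.get_obs();R=Ro.from_rotvec(o["eef_rot"]).as_matrix()
    y=np.degrees(np.arctan2(R[1,0],R[0,0]))
    d=R.T@(np.array([*xy,z])-o["ee_pos"])
    print("t",round(o["clock"],2),"pos",o["ee_pos"].round(1),"yaw",y.round(2),"tilt",np.degrees(np.arccos(-R[2,2])).round(2),"| shift",d.round(1),"wz",round(-((yaw-y+180)%360-180),2),"F",o["contact_force"].round(1),"j",o["joint_positions"].round(2))
E
python3 -m crank '[28,-25,0,0,0,0,0,28,-25,0,0,0,0,0,28,-25,0,0,0,0,0,28,-25,0,0,0,0,0,28,-25,0,0,0,0,0,28,-25,0,0,0,0,0,28,-25,0,0,0,0,0,28,-25,0,0,0,0,0,28,-25,0,0,0,0,0,28,-25,0,0,0,0,0,28,-25,0,0,0,0,0,28,-25,0,0,0,0,0,28,-25,0,0,0,0,0,28,-25,0,0,0,0,0,28,-25,0,0,0,0,0,28,-25,0,0,0,0,0,28,-25,0,0,0,0,0,28,-25,0,0,0,0,0,28,-25,0,0,0,0,0,28,-25,0,0,0,0,0]' 20
python3 - <<'E'
from h import *
import pickle
T=pickle.load(open("top0.pkl","rb"))
t=blobs(T,(75,100,60),(95,255,255),(150,180,190,220));print([(b[0],b[1],onz(T,[b[0]],55).round(1)) for b in t])
print(r2w(155,-150,149.4)); to(r2w(155,-150,149.4),205,59.4)
E
```

```text
clock: 1.77
ee_pos: [560.2, 127.1, 205.2]
eef_rot: [-3.066, -0.685, 0.001]
contact_force: [0.2, -1.0, 0.5]
opening: 0.6
grip_force: 0.0
[([164.7, 199.9], [156, 192, 19, 17, 236], array([[598.7, 303.9,  55. ]]))]
[597.44119818 224.31272349]
t 1.77 pos [560.2 127.1 205.2] yaw 25.19 tilt 0.02 | shift [ 75.1 -72.1   0.2] wz -34.21 F [ 0.2 -1.   0.5] j [ 0.09  0.36 -0.46  1.73  0.18  1.09 -1.56]
```

```bash
python3 -m crank '[25,-24,0,0,0,0,0,25,-24,0,0,0,0,0,25,-24,0,0,0,0,0,0,0,0,0,0,-5.7,0,0,0,0,0,0,-5.7,0,0,0,0,0,0,-5.7,0,0,0,0,0,0,-5.7,0,0,0,0,0,0,-5.7,0,0,0,0,0,0,-5.7,0,0,0,30,0,0,0,0,0,0,30,0,0,0,0,0,0,30,0,0,0,0,0,0,0,0,0,0,0]' 
python3 - <<'E'
from h import *
import cv2
to(r2w(155,-146,149.4),16,59.4)
E
```

```text
clock: 2.85
ee_pos: [594.4, 220.9, 109.9]
eef_rot: [-2.728, -1.556, 0.012]
contact_force: [-1.0, 0.2, -0.3]
opening: 0.4
grip_force: 0.0
t 2.85 pos [594.4 220.9 109.9] yaw 59.39 tilt 0.45 | shift [ 1.   1.3 93.9] wz -0.01 F [-1.   0.2 -0.3] j [-0.01  0.6  -0.55  1.65  0.36  1.   -1.21]
```

```bash
python3 -m crank '[4,1,20,0,0,0,0,0,0,25,0,0,0,0,0,0,25,0,0,0,0,0,0,24,0,0,0,0,0,0,0,0,0,0,0]' 
python3 - <<'E'
from h import *
import cv2
to(r2w(155,-130,149.4),16,59.4)
T=robot.snapshot("top");S=robot.snapshot("side")
a=cv2.resize(T["img"][150:275,180:375],None,fx=4,fy=4,interpolation=cv2.INTER_CUBIC)[:300,:400]
b=cv2.resize(S["img"][195:295,195:315],None,fx=3.3,fy=3.3,interpolation=cv2.INTER_CUBIC)[:300]
cv2.imwrite("pics/d0.png",np.hstack([a,b])[:,:,::-1])
E
```

```text
clock: 3.27
ee_pos: [598.4, 224.5, 18.6]
eef_rot: [-2.728, -1.556, 0.008]
contact_force: [-1.2, 0.2, -0.1]
opening: 0.4
grip_force: 0.0
t 3.27 pos [598.4 224.5  18.6] yaw 59.39 tilt 0.28 | shift [-20.6  -0.7   2.7] wz -0.01 F [-1.2  0.2 -0.1] j [-0.05  0.72 -0.5   1.68  0.43  0.86 -1.27]
```

View pics/d0.png

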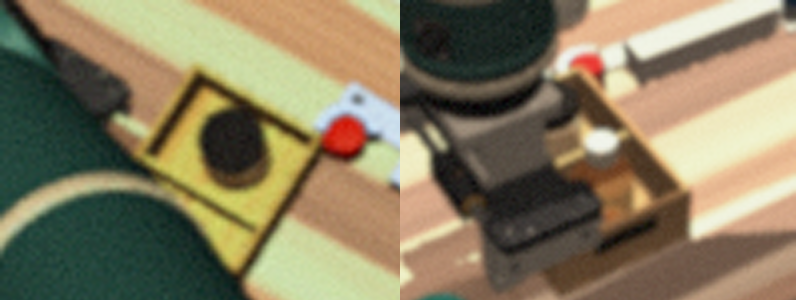

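The tray hasn't moved. The gripper stands outside the long side, its fingers hidden behind the hand, and the body is above the bottle cap. I'll approach the wall.

```bash
python3 -m crank '[-5,0,1,0,0,0,0,-5,0,1,0,0,0,0,-4,0,0,0,0,0,0,-3,0,0,0,0,0,-2,0,0,0,0,0,0,-2,0,0,0,0,0,0]' 
python3 - <<'E'
from h import *
to(r2w(155,-130,149.4),16,59.4)
E
```

```text
t 3.37 pos [600.2 225.7  22.6] yaw 59.4 tilt 0.02 | shift [-22.6  -1.7   6.6] wz 0.0 F [ 0.3 -0.   0.2] j [-0.05  0.71 -0.5   1.68  0.43  0.86 -1.27]invalid input at $: expected a multiple of 7 numbers
```

```bash
python3 -m crank '[-5,-1,2,0,0,0,0,-5,-1,2,0,0,0,0,-4,0,2,0,0,0,0,-3,0,0,0,0,0,0,-3,0,0,0,0,0,0,-2,0,0,0,0,0,0,0,0,0,0,0,0,0]' 
python3 - <<'E'
from h import *
to(r2w(155,-130,149.4),16,59.4)
E
```

```text
clock: 3.95
ee_pos: [587.1, 206.9, 15.6]
eef_rot: [2.729, 1.556, -0.0]
contact_force: [0.6, 0.0, 0.2]
opening: 0.5
grip_force: 0.0
t 3.95 pos [587.1 206.9  15.6] yaw 59.37 tilt 0.01 | shift [ 0.2  0.1 -0.4] wz -0.03 F [0.6 0.  0.2] j [-0.02  0.7  -0.5   1.73  0.43  0.82 -1.26]
```

```bash
python3 -m crank '[-2.7,-2.2,0,0,0,-1,0,-2.7,-2.2,0,0,0,-1,0,-2.7,-2.2,0,0,0,-1,0,-2.7,-2.2,0,0,0,-1,0,-5.5,-4.4,0,0,0,-2,0,-5.5,-4.4,0,0,0,-2,0,-5.5,-4.4,0,0,0,-2,0,-5.5,-4.4,0,0,0,-2,0,-2.7,-2.2,0,0,0,-1,0,-2.7,-2.2,0,0,0,-1,0]' 
python3 - <<'E'
from h import *
th=149.4+14
to(r2w(155,-130,th),16,th-90)
T=robot.snapshot("top")
b=blobs(T,(0,170,80),(5,255,255),(240,165,290,200));print([(x[0],x[1],onz(T,[x[0]],37).round(1)) for x in b])
E
```

```text
clock: 4.78
ee_pos: [543.1, 185.4, 15.5]
eef_rot: [-2.517, -1.879, -0.0]
contact_force: [1.8, 0.6, -0.7]
opening: 0.5
grip_force: 1.1
t 4.78 pos [543.1 185.4  15.5] yaw 73.47 tilt 0.01 | shift [-0.2  0.1 -0.5] wz 0.07 F [ 1.8  0.6 -0.7] j [ 0.05  0.65 -0.57  1.86  0.48  0.78 -1.06]
[([265.9, 183.7], [262, 179, 10, 10, 65], array([[656.2,  16.2,  37. ]]))]
```

The contact force is small and steady, and the bumper is still in place. Continuing the arc.

```bash
python3 -m crank '[-2.7,-2.2,0,0,0,-1,0,-2.7,-2.2,0,0,0,-1,0,-5.5,-4.4,0,0,0,-2,0,-5.5,-4.4,0,0,0,-2,0,-5.5,-4.4,0,0,0,-2,0,-5.5,-4.4,0,0,0,-2,0,-5.5,-4.4,0,0,0,-2,0,-5.5,-4.4,0,0,0,-2,0,-5.5,-4.4,0,0,0,-2,0,-5.5,-4.4,0,0,0,-2,0,-5.5,-4.4,0,0,0,-2,0,-5.5,-4.4,0,0,0,-2,0,-5.5,-4.4,0,0,0,-2,0,-5.5,-4.4,0,0,0,-2,0,-2.7,-2.2,0,0,0,-1,0,-2.7,-2.2,0,0,0,-1,0]' 
python3 - <<'E'
from h import *
th=149.4+42
to(r2w(155,-130,th),16,th-90)
T=robot.snapshot("top")
b=blobs(T,(0,170,80),(5,255,255),(240,165,290,200));print([(x[0],x[1],onz(T,[x[0]],37).round(1)) for x in b])
S=robot.snapshot("side")
a=cv2.resize(T["img"][150:275,180:375],None,fx=4,fy=4,interpolation=cv2.INTER_CUBIC)[:400,:400]
b=cv2.resize(S["img"][165:285,215:335],None,fx=3.34,fy=3.34,interpolation=cv2.INTER_CUBIC)[:400,:400]
cv2.imwrite("pics/e0.png",np.hstack([a,b])[:,:,::-1])
E
```

```text
clock: 6.17
ee_pos: [477.4, 113.4, 15.5]
eef_rot: [-1.988, -2.432, -0.0]
contact_force: [-1.0, 5.7, 2.5]
opening: 0.4
grip_force: 2.4
t 6.17 pos [477.4 113.4  15.5] yaw 101.47 tilt 0.03 | shift [-0.1 -0.6 -0.5] wz 0.07 F [-1.   5.7  2.5] j [ 0.28  0.57 -0.7   2.06  0.56  0.71 -0.58]
[([266.3, 183.7], [262, 179, 10, 10, 63], array([[656.3,  15. ,  37. ]]))]
```

View pics/e0.png

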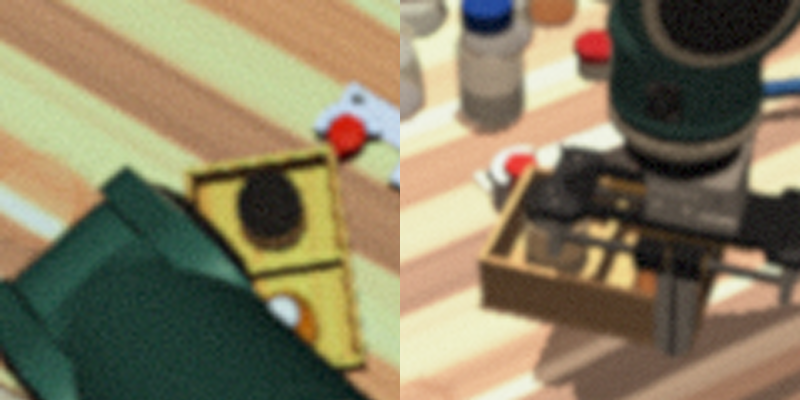

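The tray has turned about 42°. The jar and bottle are standing, the bumper is in the rest, and the fingers are flat on the wall near the free corner. Continuing.

```bash
python3 -m crank '[-2.7,-2.2,0,0,0,-1,0,-2.7,-2.2,0,0,0,-1,0,-5.5,-4.4,0,0,0,-2,0,-5.5,-4.4,0,0,0,-2,0,-5.5,-4.4,0,0,0,-2,0,-5.5,-4.4,0,0,0,-2,0,-5.5,-4.4,0,0,0,-2,0,-5.5,-4.4,0,0,0,-2,0,-5.5,-4.4,0,0,0,-2,0,-5.5,-4.4,0,0,0,-2,0,-5.5,-4.4,0,0,0,-2,0,-5.5,-4.4,0,0,0,-2,0,-5.5,-4.4,0,0,0,-2,0,-5.5,-4.4,0,0,0,-2,0,-2.7,-2.2,0,0,0,-1,0,-2.7,-2.2,0,0,0,-1,0]' 
python3 - <<'E'
from h import *
th=149.4+70
to(r2w(155,-130,th),16,th-90)
E
python3 -m crank '[-2.7,-2.2,0,0,0,-1,0,-2.7,-2.2,0,0,0,-1,0,-5.5,-4.4,0,0,0,-2,0,-5.5,-4.4,0,0,0,-2,0,-5.5,-4.4,0,0,0,-2,0,-5.5,-4.4,0,0,0,-2,0,-5.5,-4.4,0,0,0,-2,0,-2.7,-2.2,0,0,0,-1,0,-2.7,-2.2,0,0,0,-1,0,-2.7,-2.2,0,0,0,-1,0,-2.7,-2.2,0,0,0,-1,0,0,0,0,0,0,0,0]' 
python3 - <<'E'
from h import *
th=149.4+90
to(r2w(155,-130,th),16,th-90)
T=robot.snapshot("top");S=robot.snapshot("side")
b=blobs(T,(0,170,80),(5,255,255),(240,165,290,200));print([(x[0],x[1],onz(T,[x[0]],37).round(1)) for x in b])
a=cv2.resize(T["img"][165:265,240:340],None,fx=4,fy=4,interpolation=cv2.INTER_CUBIC)
b=cv2.resize(S["img"][165:265,240:340],None,fx=4,fy=4,interpolation=cv2.INTER_CUBIC)
cv2.imwrite("pics/f0.png",np.hstack([a,b])[:,:,::-1])
E
```

```text
clock: 7.6
ee_pos: [451.8, 18.9, 15.1]
eef_rot: [-1.338, -2.839, 0.002]
contact_force: [-12.5, 7.9, 10.1]
opening: 0.6
grip_force: 7.1
t 7.6 pos [451.8  18.9  15.1] yaw 129.51 tilt 0.19 | shift [-0.6 -0.  -0.9] wz 0.11 F [-12.5   7.9  10.1] j [ 0.58  0.56 -0.82  2.14  0.64  0.7   0.01]
clock: 8.6
ee_pos: [458.5, -37.6, 14.6]
eef_rot: [-0.931, -2.995, 0.004]
contact_force: [-13.0, 1.0, 4.4]
opening: 0.5
grip_force: 5.1
t 8.6 pos [458.5 -37.6  14.6] yaw 145.46 tilt 0.31 | shift [-11.8  -8.1  -1.4] wz -3.94 F [-13.    1.    4.4] j [ 0.74  0.6  -0.88  2.12  0.7   0.74  0.37]
[([266.2, 183.4], [262, 179, 10, 9, 59], array([[657.2,  15.3,  37. ]]))]
```

View pics/f0.png

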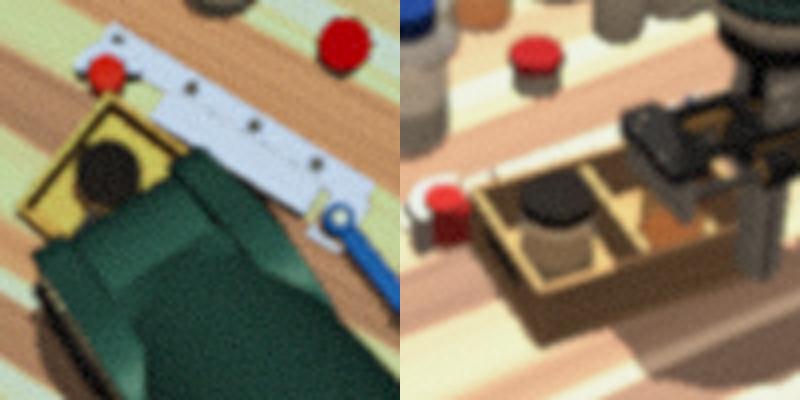

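The tray is at about 86° with its contents upright, and the bumper is in the rest at (266,183). Now the last few degrees, gently.

```bash
python3 -m crank '[-2.7,-2.2,0,0,0,-1,0,-2.7,-2.2,0,0,0,-1,0,-2.7,-2.2,0,0,0,-1,0,0,0,0,0,0,0,0]' 
python3 - <<'E'
from h import *
th=149.4+90
to(r2w(155,-130,th),16,th-90)
E
```

```text
clock: 9.03
ee_pos: [461.6, -47.8, 14.6]
eef_rot: [-0.853, -3.019, 0.004]
contact_force: [-11.9, -0.0, 1.7]
opening: 0.8
grip_force: 4.7
t 9.03 pos [461.6 -47.8  14.6] yaw 148.45 tilt 0.33 | shift [-3.4 -1.6 -1.5] wz -0.95 F [-11.9  -0.    1.7] j [ 0.76  0.61 -0.89  2.11  0.71  0.75  0.43]
```

```bash
for r in 1 2; do :; done; python3 -m crank '[-1.3,-1,0,0,0,-0.5,0,-1.3,-1,0,0,0,-0.5,0,0,0,0,0,0,0,0]'; python3 -m crank '[-1,0,0,0,0,0,0,-1,0,0,0,0,0,0,0,0,0,0,0,0,0]'
python3 - <<'E'
from h import *
th=149.4+90
to(r2w(155,-130,th),16,th-90)
E
```

```text
clock: 9.28
ee_pos: [464.1, -50.7, 14.8]
eef_rot: [-0.828, -3.028, 0.003]
contact_force: [-4.0, -0.8, -1.4]
opening: -0.1
grip_force: 1.6
clock: 9.53
ee_pos: [464.6, -51.2, 14.7]
eef_rot: [-0.827, -3.026, 0.004]
contact_force: [-15.2, 0.9, 8.4]
opening: 0.6
grip_force: 6.5
t 9.53 pos [464.6 -51.2  14.7] yaw 149.41 tilt 0.31 | shift [ 0.9 -0.2 -1.3] wz 0.01 F [-15.2   0.9   8.4] j [ 0.77  0.62 -0.89  2.11  0.71  0.76  0.46]
```

```bash
python3 -m crank '[-1.5,0,0,0,0,0,0,0,0,0,0,0,0,0]'
python3 - <<'E'
from h import *
th=149.4+90
to(r2w(155,-130,th),16,th-90)
E
```

```text
clock: 9.7
ee_pos: [466.6, -52.2, 14.8]
eef_rot: [-0.828, -3.027, 0.003]
contact_force: [-4.8, -0.2, -0.8]
opening: 0.7
grip_force: 2.1
t 9.7 pos [466.6 -52.2  14.8] yaw 149.41 tilt 0.23 | shift [ 3.2 -0.4 -1.2] wz 0.01 F [-4.8 -0.2 -0.8] j [ 0.77  0.62 -0.89  2.1   0.71  0.76  0.46]
```

```bash
for i in 1; do python3 -m crank '[-1,0,0,0,0,0,0,-1,0,0,0,0,0,0,0,0,0,0,0,0,0]'; done; python3 -m crank '[-1,0,0,0,0,0,0,-1,0,0,0,0,0,0,0,0,0,0,0,0,0]'
python3 - <<'E'
from h import *
th=149.4+90
to(r2w(155,-130,th),16,th-90)
T=robot.snapshot("top");cv2.imwrite("pics/g0.png",cv2.resize(T["img"][165:275,240:380],None,fx=5,fy=5,interpolation=cv2.INTER_CUBIC)[:,:,::-1])
b=blobs(T,(0,170,80),(5,255,255),(240,165,290,200));print([(x[0],x[1],onz(T,[x[0]],37).round(1)) for x in b])
E
```

```text
clock: 9.95
ee_pos: [466.9, -52.3, 14.7]
eef_rot: [-0.826, -3.025, 0.004]
contact_force: [-20.1, 6.6, 15.2]
opening: 0.1
grip_force: 10.4
clock: 10.2
ee_pos: [467.0, -52.2, 14.5]
eef_rot: [-0.824, -3.022, 0.004]
contact_force: [-32.6, 13.5, 25.3]
opening: 0.4
grip_force: 17.2
t 10.2 pos [467.  -52.2  14.5] yaw 149.51 tilt 0.53 | shift [ 3.5 -0.6 -1.5] wz 0.11 F [-32.6  13.5  25.3] j [ 0.77  0.62 -0.89  2.1   0.71  0.76  0.46]
[([266.0, 183.4], [262, 179, 9, 10, 58], array([[657.1,  15.9,  37. ]]))]
```

The arm hit a firm stop with the force rising, so the tray is flush. Backing off and lifting clear to look.

```bash
python3 -m crank '[3,0,0,0,0,0,0,3,0,0,0,0,0,0,8,0,0,0,0,0,0,15,0,0,0,0,0,0,0,0,-15,0,0,0,0,0,0,-35,0,0,0,0,0,0,-40,0,0,0,0,0,0,-40,0,0,0,0,0,0,-40,0,0,0,0,20,0,0,0,0,0,0,35,0,0,0,0,0,0,35,0,0,0,0,0,0,10,0,0,0,0,0,0,0,0,0,0,0,0,0]'
python3 - <<'E'
from h import *
import pickle
T=robot.snapshot("top");S=robot.snapshot("side");pickle.dump((T,S),open("h.pkl","wb"))
a=cv2.resize(T["img"][170:290,250:370],None,fx=3.33,fy=3.33,interpolation=cv2.INTER_CUBIC)[:399,:399]
b=cv2.resize(S["img"][155:275,250:370],None,fx=3.33,fy=3.33,interpolation=cv2.INTER_CUBIC)[:399,:399]
cv2.imwrite("pics/h0.png",np.hstack([a,b])[:,:,::-1]);to([400,0],200,149)
E
```

```text
clock: 11.42
ee_pos: [366.6, 7.8, 185.9]
eef_rot: [0.826, 3.031, -0.008]
contact_force: [0.8, -0.4, 0.4]
opening: 0.2
grip_force: 0.0
t 11.52 pos [368.5   7.  186.3] yaw 149.42 tilt 0.12 | shift [-30.7   9.9 -13.7] wz 0.42 F [-0.5 -0.4  0.2] j [ 1.17 -0.01 -1.24  2.19 -0.01  0.96  0.97]
```

View pics/h0.png

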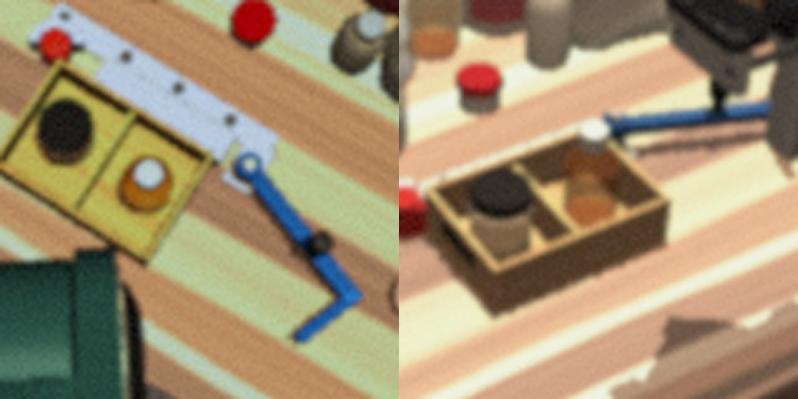

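The tray lies flush along the rail with both vessels standing. Its free rim corner is at crop (150,262), and the keeper is still open with its knob at (316,243). I'll check the numbers and plan the knob push.

```bash
python3 - <<'E'
from h import *
import pickle
T,S=pickle.load(open("h.pkl","rb"))
f=lambda p:np.array(p)/3.33+np.array((250,170))-0.35
c=onz(T,[f((60,65)),f((208,157)),f((150,262))],50);print(c.round(1),"exp",r2w(12,-12),r2w(172,-12),r2w(172,-122))
d=c[1]-c[0];print("long yaw",np.degrees(np.arctan2(d[1],d[0])))
k=[b for b in blobs(T,(0,0,0),(180,255,45),(330,230,360,260))];print([(b[0],b[1],onz(T,[b[0]],76)) for b in k])
hinge=r2w(200,0);print("hinge",hinge)
kk=onz(T,[k[0][0]],76)[0][:2];a=np.degrees(np.arctan2(*(kk-hinge)[::-1]));print("arm yaw",a,np.linalg.norm(kk-hinge))
u=np.array([np.cos(np.radians(a)),np.sin(np.radians(a))]);n=np.array([-u[1],u[0]]) # ccw side
pre=hinge+90*u+40*n;print("pre",pre);to(pre,205,a+90)
E
```

```text
[[ 636.5   10.1   50. ]
 [ 557.4 -118.5   50. ]
 [ 466.7  -69.8   50. ]] exp [638.06259869  12.07959266] [ 556.61597217 -125.63913166] [461.9343492  -69.64457592]
long yaw -121.58798738588746
[([343.2, 244.2], [341, 241, 6, 7, 21], array([[ 477.72892278, -201.85982801,   76.        ]]))]
hinge [ 552.69171685 -155.8484054 ]
arm yaw -148.45880863658533 87.95721405531897
pre [ 496.91238579 -237.01900492]
t 11.52 pos [368.5   7.  186.3] yaw 149.42 tilt 0.12 | shift [-234.7 -144.8  -18.2] wz -152.12 F [-0.5 -0.4  0.2] j [ 1.17 -0.01 -1.24  2.19 -0.01  0.96  0.97]
```

The tray is home to within the measuring accuracy. Moving to the trailing side of the knob.

```bash
python3 -m crank '[-26,-16,0,0,0,0,0,-26,-16,0,0,0,0,0,-26,-16,0,0,0,0,0,-26,-16,0,0,0,0,0,-26,-16,0,0,0,0,0,-26,-16,0,0,0,0,0,-26,-16,0,0,0,0,0,-26,-16,0,0,0,0,0,-26,-16,0,0,0,0,0,0,0,0,0,0,5.6,0,0,0,0,0,0,5.6,0,0,0,0,0,0,5.6,0,0,0,0,0,0,5.6,0,0,0,0,0,0,5.6,0,0,0,0,0,0,0,0]'
python3 - <<'E'
from h import *
to([497,-237],52,121.5)
E
```

```text
clock: 12.77
ee_pos: [497.1, -235.7, 184.6]
eef_rot: [-1.543, -2.734, -0.0]
contact_force: [-0.7, 0.5, -0.5]
opening: 0.3
grip_force: 0.0
t 12.77 pos [ 497.1 -235.7  184.6] yaw 121.13 tilt 0.14 | shift [ -1.4  -0.6 132.6] wz -0.37 F [-0.7  0.5 -0.5] j [ 1.07  0.43 -0.87  1.8   0.37  1.08  0.61]
```

```bash
python3 -m crank '[0,0,33,0,0,0,0,0,0,33,0,0,0,0,0,0,33,0,0,0,0,0,0,33,0,0,0,0,0,0,0,0,0,0,0,5,0,0,0,0,0,0,5,0,0,0,0,0,0,5,0,0,0,0,0,0,4,0,0,0,0,0,0,0,0,0,0,0,0,0]'
python3 - <<'E'
from h import *
T=robot.snapshot("top");S=robot.snapshot("side")
a=cv2.resize(S["img"][140:240,290:410],None,fx=4,fy=4,interpolation=cv2.INTER_CUBIC)
cv2.imwrite("pics/i0.png",a[:,:,::-1]);to([487.6,-221.6],52,121.5)
E
```

```text
clock: 13.6
ee_pos: [486.8, -218.5, 55.2]
eef_rot: [1.535, 2.741, -0.001]
contact_force: [0.0, -0.1, 0.1]
opening: 0.4
grip_force: 0.0
t 13.7 pos [ 486.9 -219.    54.7] yaw 121.47 tilt 0.03 | shift [-2.5 -0.7  2.7] wz -0.03 F [ 0.2 -0.1  0.3] j [ 0.97  0.58 -0.76  1.94  0.54  0.84  0.46]
```

View pics/i0.png

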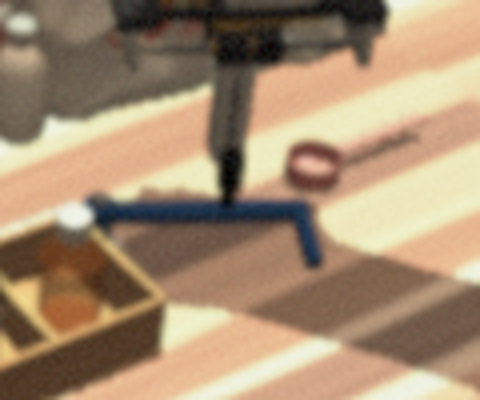

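The fingers stand right behind the knob at crop (230,180), with the knob in front of them. I'll swing along the arc about the hinge.

```bash
python3 -m crank '[2,0,1,0,0,0,0,4.7,-0.8,0,0,0,3,0,4.7,-0.8,0,0,0,3,0,4.7,-0.8,0,0,0,3,0,4.7,-0.8,0,0,0,3,0,4.7,-0.8,0,0,0,3,0,4.7,-0.8,0,0,0,3,0,4.7,-0.8,0,0,0,3,0,4.7,-0.8,0,0,0,3,0,4.7,-0.8,0,0,0,3,0,4.7,-0.8,0,0,0,3,0]'
cat > k.py <<'E'
from h import *
T=robot.snapshot("top");S=robot.snapshot("side")
hg=np.array([553.5,-155.5])
o=robot.get_obs();R=Ro.from_rotvec(o["eef_rot"]).as_matrix()
y=np.degrees(np.arctan2(R[1,0],R[0,0]));r=R[:2,:2].T@(o["ee_pos"][:2]-hg)
print("t",o["clock"],"z",o["ee_pos"][2].round(1),"yaw",y.round(1),"arm yaw if flat",(y+90).round(1),"hinge-rel in tool",r.round(1),"F",o["contact_force"].round(1),"j",o["joint_positions"].round(2))
for s,z in((T,33),(S,33)):
    b=blobs(s,(100,130,60),(125,255,255),(290,170,400,300),15)
    print([(x[0],x[1][4],onz(s,[x[0]],z)[0].round(0)) for x in b])
E
python3 k.py
```

```text
clock: 14.62
ee_pos: [464.0, -175.3, 53.1]
eef_rot: [-2.196, -2.246, 0.0]
contact_force: [1.4, -1.9, 0.2]
opening: 0.6
grip_force: 0.7
t 14.7167 z 53.1 yaw 91.4 arm yaw if flat 181.4 hinge-rel in tool [-17.1 -90.2] F [-0.8  0.4 -0.3] j [ 0.85  0.49 -0.66  2.03  0.43  0.76 -0.06]
[([318.9, 265.2], 120, array([ 422., -139.,   33.]))]
[([329.1, 197.8], 57, array([ 504., -150.,   33.])), ([354.9, 209.1], 69, array([ 425., -137.,   33.]))]
```

```bash
python3 -m crank '[4.7,-0.8,0,0,0,3,0,4.7,-0.8,0,0,0,3,0,4.7,-0.8,0,0,0,3,0,4.7,-0.8,0,0,0,3,0,4.7,-0.8,0,0,0,3,0,4.7,-0.8,0,0,0,3,0,4.7,-0.8,0,0,0,3,0,4.7,-0.8,0,0,0,3,0,3.2,-0.6,0,0,0,2,0,3.2,-0.6,0,0,0,2,0,0,0,0,0,0,0,0]'
python3 k.py
```

```text
clock: 15.63
ee_pos: [465.0, -130.9, 53.0]
eef_rot: [-2.671, -1.653, 0.001]
contact_force: [0.0, 0.2, -0.2]
opening: 0.5
grip_force: 0.0
t 15.7333 z 52.9 yaw 63.6 arm yaw if flat 153.6 hinge-rel in tool [-17.8 -90.2] F [-0.5  0.2 -0.7] j [ 0.68  0.44 -0.56  2.07  0.35  0.73 -0.56]
[([292.7, 257.9], 23, array([441., -65.,  33.]))]
[([333.0, 211.9], 154, array([472., -99.,  33.]))]
```

```bash
python3 -m crank '[3.2,-0.6,0,0,0,2,0,3.2,-0.6,0,0,0,2,0,2,0,0,0,0,0,0,2,0,0,0,0,0,0,0,0,0,0,0,0,0]'
python3 k.py
```

```text
clock: 16.15
ee_pos: [466.4, -125.8, 52.8]
eef_rot: [2.729, 1.555, -0.011]
contact_force: [-14.3, -23.9, 11.4]
opening: 0.3
grip_force: 13.8
t 16.25 z 52.7 yaw 59.4 arm yaw if flat 149.4 hinge-rel in tool [-18.9 -90.1] F [-13.7 -24.   10.3] j [ 0.65  0.44 -0.54  2.06  0.35  0.73 -0.65]
[]
[([323.0, 201.0], 59, array([ 514., -129.,   33.])), ([337.6, 220.3], 95, array([449., -74.,  33.]))]
```

The arm is at its stop, pushing back with 28 N. Backing off, lifting and moving clear.

```bash
python3 -m crank '[-3,0,0,0,0,0,0,-3,0,0,0,0,0,0,-10,0,0,0,0,0,0,-15,0,0,0,0,0,0,0,0,-30,0,0,0,0,0,0,-40,0,0,0,0,0,0,-40,0,0,0,0,-35,0,-10,0,0,0,0,-35,0,0,0,0,0,0,-35,0,0,0,0,0,0,-35,0,0,0,0,0,0,-35,0,0,0,0,0,0,-35,0,0,0,0,0,0,0,0,0,0,0,0,0,0,0,0,0,0,0,0,0]'
python3 - <<'E'
from h import *
T=robot.snapshot("top");S=robot.snapshot("side")
a=cv2.resize(T["img"][165:295,220:350],None,fx=3.08,fy=3.08,interpolation=cv2.INTER_CUBIC)[:400,:400]
b=cv2.resize(S["img"][165:295,250:380],None,fx=3.08,fy=3.08,interpolation=cv2.INTER_CUBIC)[:400,:400]
cv2.imwrite("pics/j0.png",np.hstack([a,b])[:,:,::-1])
k=blobs(T,(0,0,0),(180,255,45),(300,220,345,262));hg=np.array([553.5,-155.5])
for x in k:
    p=onz(T,[x[0]],76)[0][:2];print(x[0],x[1][4],p,np.linalg.norm(p-hg),"keeper",np.radians(-140.6+360-0-np.degrees(np.arctan2(*(p-hg)[::-1]))))
to([400,-250],200,59)
E
```

```text
[309.2, 254.2] 211 [ 448.67181393 -108.72128236] 114.79197280050315 keeper 1.10738393138651
t 16.35 pos [ 466.4 -125.8   52.8] yaw 59.36 tilt 0.37 | shift [-141.5    5.8 -146.4] wz 0.36 F [-13.5 -24.3  10.3] j [ 0.65  0.44 -0.54  2.06  0.35  0.73 -0.65]invalid input at $: expected a multiple of 7 numbers
```

View pics/j0.png

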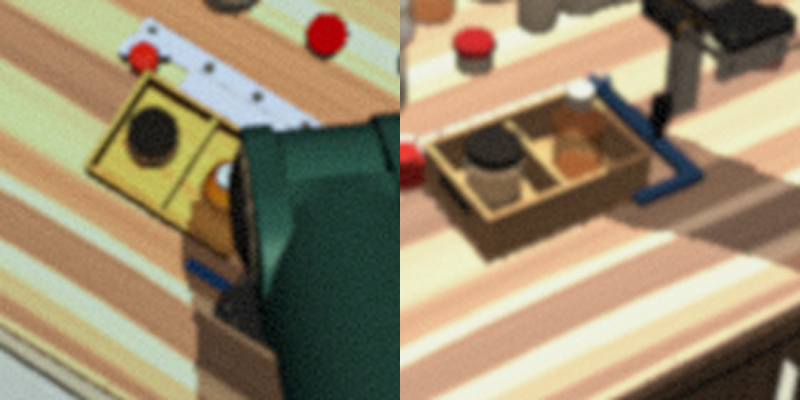

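The move was refused because of a miscounted row, but this last picture shows the keeper shut, with its hook round the front of the tray at crop (640,195) and both vessels upright. Retreating now with the row corrected.

```bash
python3 -m crank '[-3,0,0,0,0,0,0,-3,0,0,0,0,0,0,-10,0,0,0,0,0,0,-15,0,0,0,0,0,0,0,0,-30,0,0,0,0,0,0,-40,0,0,0,0,0,0,-40,0,0,0,0,-35,0,-10,0,0,0,0,-35,0,0,0,0,0,0,-35,0,0,0,0,0,0,-35,0,0,0,0,0,0,-35,0,0,0,0,0,0,0,0,0,0,0,0,0,0,0,0,0,0,0,0]'
python3 - <<'E'
from h import *
T=robot.snapshot("top")
hg=np.array([553.5,-155.5])
for x in blobs(T,(0,0,0),(180,255,45),(300,220,345,262)):
    p=onz(T,[x[0]],76)[0][:2];print("knob?",x[0],x[1][4],p,np.linalg.norm(p-hg),"keeper",np.radians(219.4-np.degrees(np.arctan2(*(p-hg)[::-1]))))
for x in blobs(T,(100,130,60),(125,255,255),(280,205,345,290),15): print("blue",x[0],x[1],onz(T,[x[0]],33)[0].round(0))
b=blobs(T,(0,170,80),(5,255,255),(240,165,290,200));print([(x[0],onz(T,[x[0]],37).round(1)) for x in b])
print("expected shut knob px",proj(T,[[476,-109.7,76]]),"hook tip",proj(T,[[*(r2w(145,-148)+[1.5,0]),33]]))
to([400,-250],200,59)
E
```

```text
clock: 17.52
ee_pos: [362.7, -300.5, 172.8]
eef_rot: [-2.729, -1.554, 0.001]
contact_force: [0.1, 0.8, -0.2]
opening: 0.3
grip_force: 0.0
blue [317.2, 230.3] [310, 219, 18, 23, 109] [ 521. -134.   33.]
blue [295.9, 255.0] [281, 247, 27, 16, 131] [450. -74.  33.]
[([266.1, 183.4], array([[657.2,  15.6,  37. ]]))]
expected shut knob px [[309.57848986 244.22961812]] hook tip [[281.58864974 252.87997086]]
t 17.57 pos [ 363.7 -299.2  172.9] yaw 59.44 tilt 0.07 | shift [ 60.9   6.2 -27.1] wz 0.44 F [ 0.1  0.4 -0.1] j [ 1.09  0.21 -0.52  2.    0.13  0.96 -0.03]
```

The blue arm's direction gives a joint value of about 1.27 rad, so it is shut. The hook tip is at its expected pixel, the bumper is seated and the tool is clear. Handing in.

```bash
python3 -c "
from rig import robot
print(robot.finish_job())"
```

```text
the job is handed in; nothing more can be done
None
```

The tray is home against the rail with both vessels standing, the keeper is swung fully shut with its hook round the front, and the arm is clear; I handed the job in at about 17.6 s, and no verdict came back.

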